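Lock the food slicer's carriage clear of its blade

TASK

The food slicer's blade is to be wiped, so bring its carriage out of the way: push the carriage along its rail away from the blade, hold the orange spring key at the front edge down with a fingertip while the carriage's black upright wall slides past the steel catch tooth, push the carriage fully home against its end stop, and then let the key spring up so that the tooth locks the carriage there. Only press and push: do not take the wall between the fingers, and let the food holder ride along standing in the tray, never lifted or tipped. Do not touch the blade, and leave the things round the slicer where they are.

Things in the scene. Friction and masses are not known exactly. Their poses are not given: they have to be found in the camera images.
- slicer: White electric food slicer, base 262 x 370 mm, its deck 50 mm above the worktop; stands firm. Origin: centre of the base on the worktop; z up, x from the front edge (robot side) back to the motor, y along the rail away from the blade (the robot's left, within 0.26 rad). (x, y, z) below are mm in this frame. Motor and upright plate: x above 46, up to 210 tall.
- carriage (a joint): Carriage position along the rail, m, growing towards slicer +y: 0 = at the blade, 0.152 = home against the end stop. Starts at 0 to 0.05. Slides with 1.5 N of friction and light damping, stays where it is left, cannot leave its rail. Its wall meets the raised tooth at 0.120 and is wholly past it from 0.146 on.
- wall_face (a point): Point to push on: the black wall's flat rear face (facing slicer -y), in the key's lane, at (-117, -35 + carriage position, 80); slicer axes. Wall 10 mm thick, x -138 to 35, z 66 to 94 (up to 129 for x above -30), at the tray's +y end. From x -138 to -77 it sticks out past the tray over the key, free on both sides; a finger fits behind it.
- tray (a point): Middle of the floor of the carriage's aluminium tray, at (-20, -105 + carriage position, 62); slicer axes. The tray is 113 mm in x by 152 mm in y, rim up to z 74.
- catch_key (a joint): How far the orange spring key is pressed, m: 0 = up, 0.012 = fully down, flush with the deck. Moves straight down; the spring takes 3.6 N at first, 8.4 N fully down, and lifts the key again when released. The wall can pass while the key is more than 0.008 down.
- key_pad (a point): Middle of the top of the orange key at (-120, 74, 62) when up; slicer axes. A bar along the front edge, 34 mm wide in x, 112 mm long in y (18 to 130). It may be pressed anywhere along its length, and a fingertip can slide along it while pressing. The wall passes 4 mm above the raised key.
- tooth_top (a point): Middle of the top of the steel catch tooth at (-90, 103, 74) when up; slicer axes. One piece with the key, beside it towards the tray: 16 x 16 mm, 8 mm above the wall's lower edge when up, 4 mm below it when the key is fully down. A finger on it would be in the wall's way.
- blade: Bare round steel blade, 160 mm across, upright in the slicer's y-z plane at x 45, centre at (45, -100, 135). Origin and axes: those of the slicer. Not to be touched.
- food_holder: Loose black plastic food holder standing in the carriage tray, 60 x 60 mm foot with a round knob, 48 mm tall, 120 g. Origin: centre of its underside, z up. It rides along with the tray.
- mug_1: Small cream mug, 64 x 88 x 54 mm, right of the slicer; bystander. Origin: underside.
- ramekin: White ramekin, 78 mm across, 42 mm tall, left of the slicer; bystander. Origin: underside.
- lemon_1: Lemon, 71 x 53 x 51 mm, at the left; bystander. Origin: underside.
- teaspoon_1: Teaspoon, 137 mm long, front right; bystander. Origin: underside of its middle.
Not all that is in view belongs to the job. Leave any red or turquoise look-alike of the food_holder alone.

How it is judged:
On the way:
1. the key is held down while the wall passes over the catch tooth (value of joint catch_key above 0.007 m and value of joint carriage between 0.126 and 0.142 m), for 0.02 s.
At the end, for the whole second after the job is handed in: The carriage is within 6 mm of its end stop, past the tooth; the key is up again (within 2 mm), so that the tooth stands behind the wall; the food holder stands upright in the tray (value of joint carriage above 0.146 m and value of joint catch_key below 0.002 m and y of food_holder in the frame of wall_face between -0.145 and 0 m and x of food_holder in the frame of wall_face between 0.04 and 0.152 m and height (world z) of food_holder below 0.07 m and angle between food_holder's own z axis and vertical below 0.15 rad); the robot touches nothing.
It fails at once if the blade is touched (contact force between any of the fingers, the arm and blade above 0.5 N).
It fails at once if the carriage wall is taken between the fingers (y of the grasp point in the frame of wall_face between -0.004 and 0.014 m and x of the grasp point in the frame of wall_face between -0.021 and 0.152 m and z of the grasp point in the frame of wall_face between -0.03 and 0.01 m).
It fails at once if the food holder is lifted or tipped (height (world z) of food_holder above 0.077 m or angle between food_holder's own z axis and vertical above 0.35 rad).
It fails at once if one of the things round the slicer is moved by more than 3 cm (distance of any of mug_1, ramekin, lemon_1, teaspoon_1 from where it was at the start of the episode above 0.03 m).
It also fails if it takes over 35 s, if anything falls off the work surface, if the arm or the gripper's body presses on something with over 40 N, if the wrist force passes 120 N, or if a joint passes its speed limit or range.

ROBOT

A 6-joint arm with a two-finger parallel gripper is mounted at the origin on a cart in front of the work surface, level with it; the furniture and walls round the work are solid. World frame = base frame: x ahead of the robot, y to its left, z up, the work surface at z = 0. Lengths are in m, angles in rad, forces in N, time in s.
With the tool pointing down it reaches from about 0.375 to 0.9 m from the base axis. Payload 3.1 kg.
Tool frame: the origin (TCP) lies between the finger pads; the fingertips stand manip.finger_overhang ahead of it and the grasp point (between the pads) lies 5 mm behind it (manip.finger_overhang is the distance from the TCP to the fingertips, in m); z points along the fingers, y is the line along which they close (so a half turn about z gives the same grasp; the last joint's range is limited). The gripper opens to 85 mm and grips with 20 to 120 N. Pads are 22 mm wide; open, the fingers measure 114 mm over their backs; the gripper's body (76 mm by 85 mm) begins 54 mm behind the grasp point. The pads swing forward as they close: fully open they stand 13 mm farther back than shut.
Start: joints at [1.081, 0.527, 1.433, -0, 1.181, -0.178], TCP at [0.191, 0.595, 0.245] pointing down, gripper open.
Joint ranges: [-3.08, 3.08], [-0.75, 2.2], [0.22, 2.44], [-1.43, 4.57], [0, 2.65], [-2.85, 2.85]. Speed limits (rad/s): [2.79, 2.79, 3.14, 3.14, 3.14, 3.14].

INTERFACE

Orientations are given as a unit quaternion [x, y, z, w].
In Python, from station import manip gives the robot as it stands.
- The arm moves only by the tool drive_tool, never from a script. Its argument "plan" is a list of rows, each a list of 7 numbers: the shift along the tool's x, y, z in m, then the turn, a rotation vector about the tool's x, y, z in degrees, then the opening, from -1 (shut) to 1 (fully open). In form: [[x, y, z, wx, wy, wz, gripper], ...]. A call has 1 to 10 rows; each row shifts and turns the commanded pose from where the row before left it, along the tool's axes as they then stand; what a row does not reach is not made up. A row lasts 1/10 s, in which the tool goes at most 50 mm and 8.59 degrees, less where a joint would pass 70% of its speed; a pose out of reach is approached as far as the arm can. A call is refused whole if a number of a shift passes 0.05 or a number of a turn 8.59, either way. A call with a gripper value outside its range is refused whole. The fingers move at their own pace and stop on an object; "newtons" is the grip in N (left out, the last holds). Time passes only in rows, so rows that do not move let the fingers close. It gives the time, the measured TCP pose, the force, the opening and the grip force at its end, in the units of the state.
- manip.sense(): the state, without advancing time (a new reading comes with each control period).
- manip.snapshot(name): name is "side" or "top"; returns a dict with "image" (480x640x3 uint8, red, green, blue), "z_map" (480x640 float32, m along the optical axis (not along the pixel's ray), 0 where there is no reading), "fov_y" (degrees; the focal length in pixels is half the picture's height over the tangent of half this angle, whatever the lens; pixels are square), "cx", "cy" (the principal point, pixels), "k1" (the pictures are not rectified: a ray, as slopes to the right and down, at radius r is drawn at 1 + k1 r^2 times it, then the intrinsics apply), "extrinsics" (4x4, takes a point from camera to world coordinates). Camera axes: x right, y up, looking along -z (the intrinsics and any distortion apply to the point x, -y, -z); pixel columns grow to the right and rows downward; lengths in m; the calibration is good to about 2 mm. A picture is of the moment at which its call begins.
- manip.sign_off(): hands the job in; it is judged then, once.
The state is a dict: "t": time; "q": joint angles; "qd": joint speeds; "tau": joint torques, N m; "tcp_pos": TCP position; "tool_rot": TCP orientation; "force": force on the tool from outside, world axes, zero at the start; "ft_torque": the same for the moment, N m; "finger_gap": opening from 0.0 (shut) to 1.0 (fully open); "gripper_force": force on a finger pad.
Only numpy, scipy, OpenCV 4.12 (cv2) and the standard library are available. Lean on these libraries where they do the work, as an engineer would, in place of code of your own. Each camera call takes 0.05 s, during which the arm holds its last target. There are 200 camera calls.

## Working session

There is one attempt and no reset: what is moved stays moved. The work goes in short steps, Python scripts to look and compute and a tool call to move; the robot and the scene stay as the last step left them, time stands still between calls to the robot, and variables do not carry over. Pictures are saved under pics/ and viewed, at most 10 in all, crops included, and the job is handed in when it is done.

Besides the shell and the picture viewer there is one more tool, called after "Call:" by a JSON object that holds its "method" and its "body", one argument or row to a line. drive_tool: Moves the arm, as the interface text tells. Its arguments: {"type":"object","properties":{"plan":{"type":"array"},"newtons":{"type":"number"}},"required":["plan"]}

```bash
ls; mkdir -p pics; cat > h.py <<'E'
import numpy as np, cv2
from station import manip
def cast(s,uv):
    f=240/np.tan(np.radians(s["fov_y"])/2)
    K=np.array([[f,0,s["cx"]],[0,f,s["cy"]],[0,0,1.]])
    uv=np.asarray(uv,float).reshape(-1,1,2)
    # distortion: d = u(1+k1 r^2)
    n=cv2.undistortPointsIter(uv,K,np.array([s["k1"],0,0,0,0.]),None,None,(3,50,1e-10)).reshape(-1,2)
    E=np.array(s["extrinsics"])
    d=np.c_[n[:,0],-n[:,1],-np.ones(len(n))]
    return E[:3,3],d@E[:3,:3].T
def onz(s,uv,z):
    o,d=cast(s,uv); return o+d*((z-o[2])/d[:,2])[:,None]
def bydepth(s,uv):
    o,d=cast(s,uv); uv=np.asarray(uv).reshape(-1,2).astype(int)
    return o+d*s["z_map"][uv[:,1],uv[:,0]][:,None]
E
python3 - <<'E'
from h import *
for n in("top","side"):
    s=manip.snapshot(n); np.save(n+".npy",s,allow_pickle=True)
    cv2.imwrite(f"pics/{n}0.png",s["image"][:,:,::-1]); print(n,s["fov_y"],s["k1"],np.round(s["extrinsics"],3))
print(manip.sense(),manip.finger_overhang)
E
```

```text
pics
top 56.94691436063222 -0.004989288746087411 [[-0.004  0.994 -0.105  0.354]
 [-1.    -0.003  0.01  -0.017]
 [ 0.009  0.105  0.994  1.288]
 [ 0.     0.     0.     1.   ]]
side 56.177010957777355 -0.013069511981943425 [[ 0.893  0.249 -0.375 -0.005]
 [-0.45   0.482 -0.752 -1.015]
 [-0.006  0.84   0.543  0.802]
 [ 0.     0.     0.     1.   ]]
{'t': 0.1, 'q': array([ 1.08153698e+00,  5.28351598e-01,  1.43375092e+00, -1.75674119e-05,
        1.18141835e+00, -1.78486971e-01]), 'qd': array([ 0.00084839, -0.00157433, -0.00145647,  0.00074773, -0.0003652 ,
        0.00088775]), 'tau': array([-9.92421374e-04, -4.43302238e+01, -1.78584695e+01, -2.85634360e-04,
        3.91146663e-03, -1.54485033e-06]), 'tcp_pos': array([0.19079928, 0.59452518, 0.24445212]), 'tool_rot': array([ 1.54758271e-01,  9.87951896e-01, -9.13532898e-04, -3.08268631e-04]), 'force': array([-0.70067659, -1.07886341,  0.29876575]), 'ft_torque': array([-0.0755157 , -0.02552371, -0.02218412]), 'gripper_force': 0.0, 'finger_gap': 0.9976779993980266} 0.014
```

View pics/top0.png

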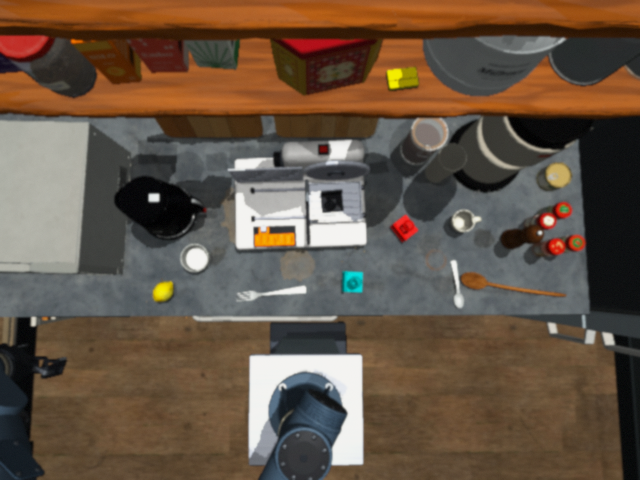

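View pics/side0.png

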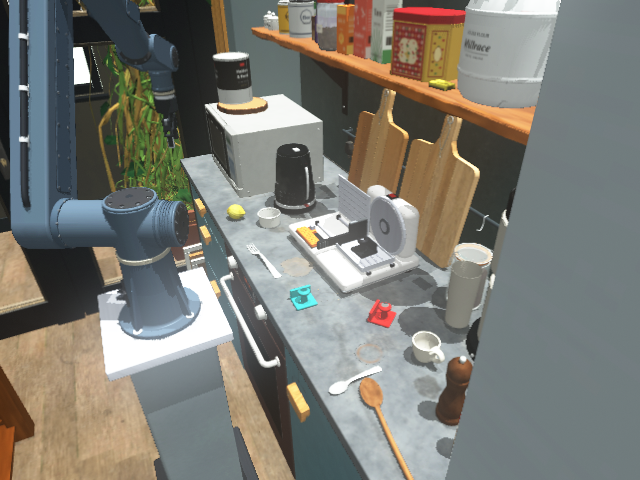

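The top view shows the slicer's deck at about x 235–367, y 160–250 px, with the orange key at (253–297, 228–247) and the wall's edge near x 307. The side view shows the same slicer, with the black wall just right of the key and the arm clear at the left.

```bash
python3 - <<'E'
from h import *
for n,z in(("top",.062),("side",.062)):
    s=np.load(n+".npy",allow_pickle=True).item(); im=s["image"]
    hsv=cv2.cvtColor(im,cv2.COLOR_RGB2HSV)
    m=cv2.inRange(hsv,(8,150,120),(24,255,255)); 
    w=np.zeros_like(m); 
    if n=="top": w[222:252,245:302]=1
    else: w[215:255,290:325]=1
    m*=w; ys,xs=np.nonzero(m); p=onz(s,np.c_[xs,ys],z)
    r=cv2.minAreaRect((p[:,:2]*1000).astype(np.float32)); print(n,len(xs),r)
s=np.load("top.npy",allow_pickle=True).item(); im=s["image"]
hsv=cv2.cvtColor(im,cv2.COLOR_RGB2HSV)
P=bydepth(s,np.stack(np.meshgrid(np.arange(640),np.arange(480)),-1).reshape(-1,2)).reshape(480,640,3)
w=np.zeros((480,640),bool); w[150:260,225:375]=1
m=w&(abs(P[:,:,2]-.05)<.01); print(m.sum())
q=P[m][:,:2]*1000
print(cv2.minAreaRect(q.astype(np.float32)))
# strip of height in key's lane
for r in (232,237,242,245):
    print(r,[(c,int(P[r,c,1]*1000),int(P[r,c,2]*1000),int(im[r,c].mean())) for c in range(294,318,1)])
c=cv2.resize(im[150:260,225:375],None,fx=5,fy=5,interpolation=cv2.INTER_CUBIC); 
s2=np.load("side.npy",allow_pickle=True).item()["image"]
d=cv2.resize(s2[170:295,280:430],None,fx=5,fy=4.4,interpolation=cv2.INTER_CUBIC)
cv2.imwrite("pics/c1.png",c[:,:,::-1]);cv2.imwrite("pics/c2.png",d[:,:,::-1])
E
```

```text
top 566 ((481.7952880859375, 86.21676635742188), (53.18986511230469, 111.1570816040039), 0.05059194192290306)
side 25 ((476.8299865722656, 85.36601257324219), (43.75516128540039, 93.9809799194336), 3.0947487354278564)
6360
((585.0850219726562, 14.957534790039062), (261.31573486328125, 370.1731262207031), 1.4773787260055542)
232 [(294, 31, 48, 98), (295, 28, 51, 161), (296, 25, 53, 224), (297, 22, 47, 240), (298, 19, 51, 242), (299, 17, 45, 242), (300, 14, 47, 242), (301, 11, 49, 242), (302, 8, 50, 241), (303, 5, 46, 233), (304, 2, 52, 205), (305, 0, 45, 165), (306, -2, 50, 111), (307, -5, 90, 63), (308, -8, 94, 64), (309, -11, 91, 118), (310, -14, 88, 191), (311, -16, 51, 233), (312, -19, 53, 241), (313, -22, 50, 242), (314, -25, 48, 243), (315, -28, 49, 243), (316, -30, 48, 242), (317, -33, 53, 242)]
237 [(294, 30, 65, 122), (295, 28, 51, 146), (296, 25, 48, 206), (297, 22, 53, 236), (298, 19, 48, 242), (299, 17, 50, 242), (300, 14, 50, 242), (301, 11, 48, 242), (302, 8, 48, 241), (303, 5, 51, 233), (304, 2, 52, 207), (305, 0, 55, 174), (306, -2, 52, 129), (307, -5, 91, 78), (308, -
[... 478 characters left out ...]
), (308, -8, 94, 65), (309, -11, 92, 106), (310, -13, 95, 180), (311, -16, 55, 231), (312, -19, 53, 242), (313, -22, 51, 242), (314, -25, 53, 243), (315, -27, 55, 243), (316, -30, 50, 242), (317, -33, 53, 243)]
245 [(294, 30, 52, 104), (295, 28, 49, 122), (296, 25, 54, 172), (297, 22, 47, 212), (298, 19, 46, 226), (299, 17, 46, 228), (300, 14, 49, 227), (301, 11, 48, 227), (302, 8, 48, 224), (303, 5, 46, 208), (304, 3, 46, 174), (305, 0, 48, 152), (306, -2, 48, 139), (307, -5, 48, 126), (308, -8, 45, 130), (309, -11, 50, 158), (310, -13, 47, 189), (311, -16, 47, 208), (312, -19, 50, 217), (313, -22, 49, 219), (314, -25, 48, 219), (315, -27, 48, 216), (316, -30, 46, 216), (317, -33, 44, 214)]
```

View pics/c1.png

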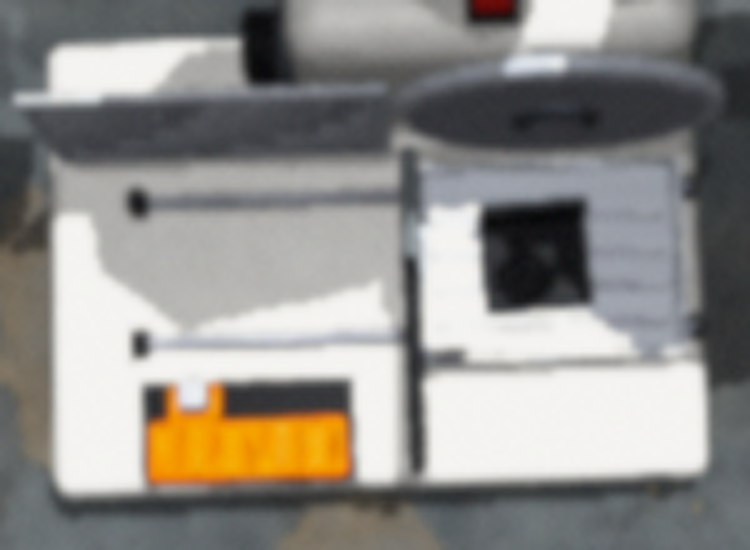

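View pics/c2.png

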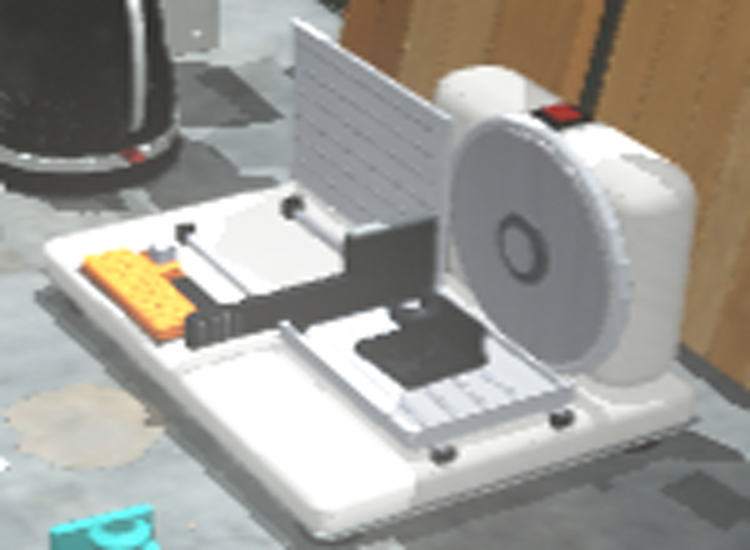

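The crops show the key at (145–352, 412–484), the tooth at (193, 393) and the wall's front end near (415, 470). The food holder stands in the tray.

```bash
python3 - <<'E'
from h import *
s=np.load("top.npy",allow_pickle=True).item(); im=s["image"]
print([(r,im[r,280].tolist()) for r in range(228,254)])
def px(x,y): return (225+(x+.5)/5-.5,150+(y+.5)/5-.5)
for nm,p,z in [("keyL",(145,448),.062),("keyR",(352,448),.062),("keyfront",(250,482),.062),("keyback",(300,412),.062),("tooth",(193,393),.074),("deck FL",(57,493),.05),("deckFR",(706,473),.05),("deckL",(50,300),.05),("deckR",(708,420),.05),("wallfront",(415,470),.094),("wallL",(407,440),.094),("wallR",(424,440),.094),("rail near L",(150,343),.058),("railnear R",(400,338),.058),("holder",(535,257),.08),("blade",(560,100),.135)]:
    print(nm,np.round(onz(s,[px(*p)],z)[0,:2]*1000,1))
E
```

```text
[(228, [54, 55, 56]), (229, [54, 54, 57]), (230, [53, 53, 56]), (231, [59, 54, 55]), (232, [92, 63, 49]), (233, [168, 100, 36]), (234, [228, 144, 23]), (235, [242, 168, 19]), (236, [244, 170, 16]), (237, [244, 168, 14]), (238, [244, 168, 9]), (239, [245, 169, 13]), (240, [245, 169, 14]), (241, [244, 167, 9]), (242, [244, 167, 17]), (243, [243, 161, 0]), (244, [235, 143, 8]), (245, [191, 110, 39]), (246, [129, 94, 76]), (247, [97, 91, 87]), (248, [76, 75, 75]), (249, [51, 52, 52]), (250, [48, 51, 51]), (251, [61, 64, 64]), (252, [81, 85, 85]), (253, [95, 99, 100])]
keyL [474.3 142.9]
keyR [473.9  27.8]
keyfront [455.1  84.5]
keyback [494.2  56.8]
tooth [503.6 115.2]
deck FL [450.3 193.5]
deckFR [ 460.3 -170.7]
deckL [559.8 199.1]
deckR [ 490.3 -172.3]
wallfront [458.7  -7.4]
wallL [475.1  -3.1]
wallR [475.  -12.4]
rail near L [533.9 141.3]
railnear R [536.3   1.1]
holder [578.1 -74.1]
blade [652.7 -85.5]
```

Call:
{"method": "drive_tool", "body": {
  "plan": [
    [0,0,0,0,0,-6.3,-1],
    [0,0,0,0,0,-6.3,-1],
    [0,0,0,0,0,-6.4,-1],
    [0,0,0,0,0,0,-1],
    [0,0,0,0,0,0,-1]
  ],
  "newtons": 60
}}

```text
t: 0.6
tcp_pos: [0.191, 0.5948, 0.2449]
tool_rot: [-0.009, 1.0, -0.0, -0.0]
force: [0.4, 0.8, 0.2]
finger_gap: 0.143
gripper_force: 0.0
```

```bash
cat >> h.py <<'E'
from scipy.spatial.transform import Rotation as R
O=np.array([.594,.014]);yaw=.022
def where():
    s=manip.sense(); M=R.from_quat(s["tool_rot"]).as_matrix(); c,n=np.cos(yaw),np.sin(yaw)
    p=s["tcp_pos"]; xs=np.array([[c,n],[-n,c]])@(p[:2]-O)
    print("t",round(s["t"],2),"slicer xy mm",np.round(xs*1e3,1),"tip z",round((p[2]-.014)*1e3,1),"ytool deg",np.round(np.degrees(np.arctan2(M[1,1],M[0,1])),2),"z",M[:,2].round(3),"F",s["force"].round(1),"gap",round(s["finger_gap"],2))
E
python3 -c "
from h import *
where()"
```

```text
t 0.6 slicer xy mm [-390.2  589.5] tip z 230.9 ytool deg 91.06 z [-0.    -0.001 -1.   ] F [0.4 0.8 0.2] gap 0.14
```

Call:
{"method": "drive_tool", "body": {
  "plan": [
    [-0.0195,-0.0467,0,0,0,0,-1],
    [-0.0195,-0.0467,0,0,0,0,-1],
    [-0.0195,-0.0467,0,0,0,0,-1],
    [-0.0195,-0.0467,0,0,0,0,-1],
    [-0.0195,-0.0467,0,0,0,0,-1],
    [-0.0195,-0.0467,0,0,0,0,-1],
    [-0.0195,-0.0467,0,0,0,0,-1],
    [-0.0195,-0.0467,0,0,0,0,-1],
    [-0.0195,-0.0467,0,0,0,0,-1],
    [-0.0195,-0.0467,0,0,0,0,-1]
  ]
}}

```text
t: 1.6
tcp_pos: [0.3939, 0.1359, 0.2456]
tool_rot: [-0.009, 1.0, 0.0, 0.0]
force: [1.6, -0.4, 0.3]
finger_gap: -0.002
gripper_force: 0.0
```

Call:
{"method": "drive_tool", "body": {
  "plan": [
    [-0.0195,-0.0467,0,0,0,0,-1],
    [-0.0195,-0.0467,0,0,0,0,-1],
    [-0.0195,-0.0467,0,0,0,0,-1],
    [-0.0195,-0.0467,0,0,0,0,-1],
    [0,0,0,0,0,0,-1],
    [0,0,0,0,0,0,-1],
    [0,0,0,0,0,0,-1]
  ]
}}

```text
t: 2.3
tcp_pos: [0.4732, -0.0442, 0.245]
tool_rot: [-0.01, 1.0, 0.0, -0.001]
force: [0.1, 0.3, -0.1]
finger_gap: 0.002
gripper_force: 0.0
```

```bash
python3 -c "
from h import *
where()
s=manip.snapshot('side');cv2.imwrite('pics/s1.png',cv2.resize(s['image'][100:300,270:450],None,fx=3,fy=3)[:,:,::-1])"
```

```text
t 2.3 slicer xy mm [-122.1  -55.6] tip z 231.0 ytool deg 91.17 z [-0.002  0.001 -1.   ] F [ 0.1  0.3 -0.1] gap 0.0
```

View pics/s1.png

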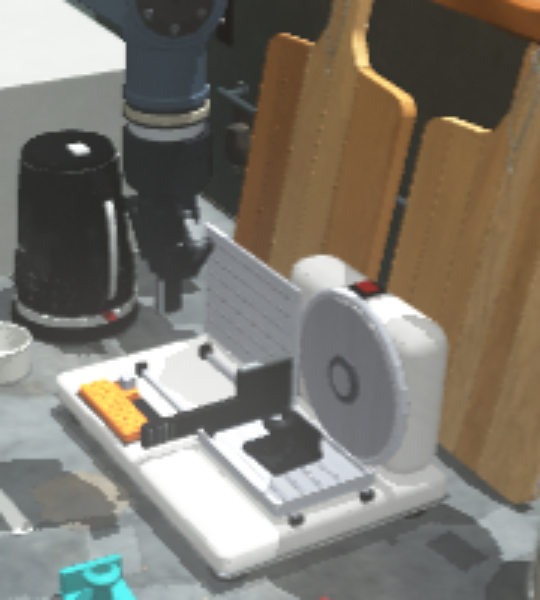

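The side picture shows the shut gripper above the deck with its fingertip at (172, 308); nothing has been touched. Now I'll lower it behind the wall.

Call:
{"method": "drive_tool", "body": {
  "plan": [
    [-0.003,-0.014,0,0,0,0,-1],
    [0,0,0.04,0,0,0,-1],
    [0,0,0.04,0,0,0,-1],
    [0,0,0.04,0,0,0,-1],
    [0,0,0.039,0,0,0,-1],
    [0,0,0,0,0,0,-1],
    [0,0,0,0,0,0,-1]
  ]
}}

```text
t: 3.05
tcp_pos: [0.4775, -0.0589, 0.0863]
tool_rot: [-0.011, 1.0, 0.0, -0.001]
force: [-0.3, 0.6, 1.0]
finger_gap: -0.005
gripper_force: 0.0
```

```bash
python3 -c "
from h import *
where()"
```

```text
t 3.05 slicer xy mm [-118.1  -70.3] tip z 72.3 ytool deg 91.24 z [-0.001  0.    -1.   ] F [-0.3  0.6  1. ] gap -0.01
```

Call:
{"method": "drive_tool", "body": {
  "plan": [
    [0,0.01,0,0,0,0,-1],
    [0,0.01,0,0,0,0,-1],
    [0,0.01,0,0,0,0,-1],
    [0,0.01,0,0,0,0,-1],
    [0,0.01,0,0,0,0,-1],
    [0,0.01,0,0,0,0,-1],
    [0,0.01,0,0,0,0,-1],
    [0,0.01,0,0,0,0,-1],
    [0,0.01,0,0,0,0,-1],
    [0,0.008,0,0,0,0,-1]
  ]
}}

```text
t: 4.05
tcp_pos: [0.4754, 0.0398, 0.0862]
tool_rot: [-0.011, 1.0, 0.0, -0.0]
force: [0.4, -1.7, 1.4]
finger_gap: -0.002
gripper_force: 1.0
```

```bash
python3 -c "
from h import *
where()
s=manip.snapshot('side');cv2.imwrite('pics/s2.png',cv2.resize(s['image'][150:300,270:450],None,fx=4,fy=4)[:,:,::-1])"
```

```text
t 4.05 slicer xy mm [-118.    28.4] tip z 72.2 ytool deg 91.21 z [-0.  0. -1.] F [ 0.4 -1.7  1.4] gap -0.0
```

View pics/s2.png

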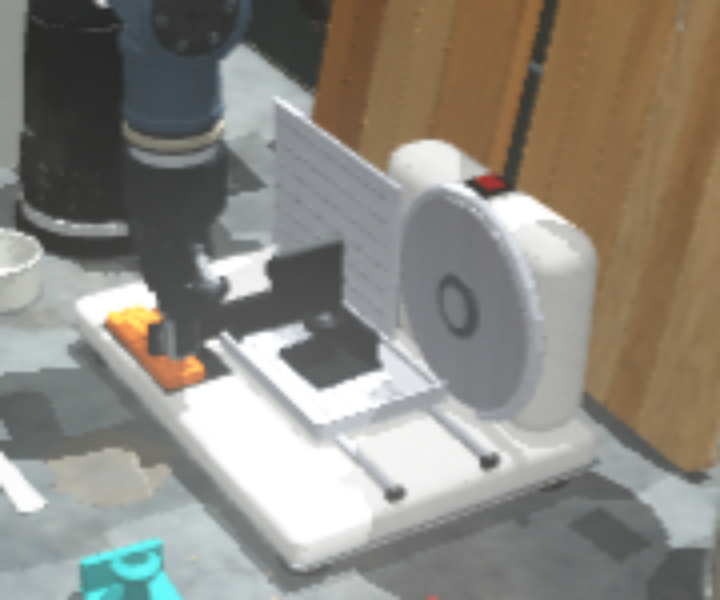

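The picture shows the fingers behind the wall at about (175, 345) and the carriage moved along, with the holder upright in the tray. I'll push a bit more, then back off and press the key.

Call:
{"method": "drive_tool", "body": {
  "plan": [
    [0,0.008,0,0,0,0,-1],
    [0,0.008,0,0,0,0,-1],
    [0,0.007,0,0,0,0,-1],
    [0,0.003,0,0,0,0,-1],
    [0,0,0,0,0,0,-1],
    [0,-0.01,0,0,0,0,-1],
    [0,-0.01,0,0,0,0,-1],
    [0,0,0,0,0,0,-1]
  ]
}}

```text
t: 4.9
tcp_pos: [0.4759, 0.0433, 0.0864]
tool_rot: [-0.009, 1.0, -0.0, 0.0]
force: [-0.5, 0.6, 0.3]
finger_gap: 0.004
gripper_force: 0.0
```

Call:
{"method": "drive_tool", "body": {
  "plan": [
    [0,0,0.006,0,0,0,-1],
    [0,0,0.006,0,0,0,-1],
    [0,0,0.004,0,0,0,-1],
    [0,0,0.003,0,0,0,-1],
    [0,0,0.002,0,0,0,-1],
    [0,0,0,0,0,0,-1]
  ]
}}

```text
t: 5.5
tcp_pos: [0.4756, 0.0446, 0.0653]
tool_rot: [-0.011, 1.0, -0.0, 0.0]
force: [-0.6, -3.3, 7.0]
finger_gap: -0.0
gripper_force: 3.7
```

```bash
python3 - <<'E'
from h import *
where()
s=manip.snapshot('side');cv2.imwrite('pics/s3.png',cv2.resize(s['image'][180:280,280:400],None,fx=6,fy=6)[:,:,::-1])
E
```

```text
t 5.5 slicer xy mm [-117.7   33.2] tip z 51.3 ytool deg 91.23 z [ 0.    -0.001 -1.   ] F [-0.6 -3.3  7. ] gap -0.0
```

View pics/s3.png

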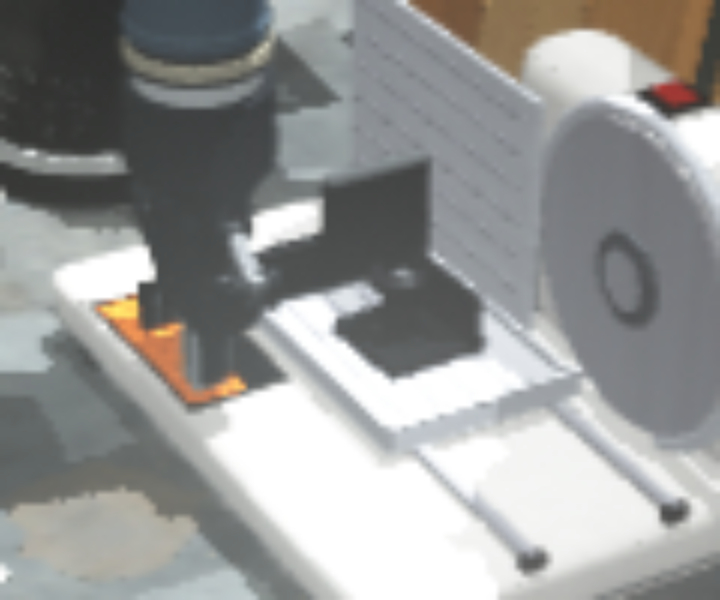

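The picture shows the fingertips pressing the orange key at about (210, 385), the knuckle close to the wall, and the holder upright at (410, 325). Next I check the wall's position from its top corner.

```bash
python3 - <<'E'
from h import *
s=manip.snapshot('side')
p=onz(s,[(367.4,219.5),(351.6,206.3)],.129); print(p*1e3)
s=manip.snapshot('top');im=s['image']
s0=np.load("top.npy",allow_pickle=True).item()
def strip(s):
    r=196; m=s["image"][r-1:r+2].mean((0,2)); return m
for S in(s0,s):
    z=S["z_map"]; uv=[(c,r) for r in range(188,200,2) for c in range(255,320)]
    P=bydepth(S,uv); k=abs(P[:,2]-.129)<.012; print(k.sum(), (P[k][:,1]*1e3).min() if k.any() else 0,(P[k][:,1]*1e3).max() if k.any() else 0, P[k][:,0].mean())
where()
E
```

```text
[[623.41927591 -18.79622729 129.        ]
 [622.21037487  76.07739391 129.        ]]
24 -9.126656069899871 -0.9698865036769228 0.5910716795361944
24 83.92063303141059 92.465956566541 0.5913676169653879
t 5.65 slicer xy mm [-117.7   33.2] tip z 51.6 ytool deg 91.24 z [ 0.001 -0.001 -1.   ] F [-0.9 -4.   7.6] gap -0.0
```

Call:
{"method": "drive_tool", "body": {
  "plan": [
    [0,0.003,0.001,0,0,0,-1],
    [0,0.005,0,0,0,0,-1],
    [0,0.005,0,0,0,0,-1],
    [0,0.005,0,0,0,0,-1],
    [0,0,0,0,0,0,-1]
  ]
}}

```text
t: 6.15
tcp_pos: [0.476, 0.0625, 0.0648]
tool_rot: [-0.011, 1.0, -0.001, 0.001]
force: [-0.2, -3.2, 7.0]
finger_gap: 0.002
gripper_force: 3.8
```

```bash
cat >> h.py <<'E'
def car():
    S=manip.snapshot('top'); uv=[(c,r) for r in range(188,200,2) for c in range(235,320)]
    P=bydepth(S,uv); k=abs(P[:,2]-.129)<.012; y=P[k][:,1]*1e3
    print("carriage ~",round((y.min()+9.1+y.max()+1)/2+11,1),k.sum(),P[k][:,0].mean())
E
python3 - <<'E'
from h import *
where();car()
E
```

```text
t 6.15 slicer xy mm [-116.9   51. ] tip z 50.8 ytool deg 91.29 z [ 0.003 -0.001 -1.   ] F [-0.2 -3.2  7. ] gap 0.0
carriage ~ 109.8 23 0.5908681049335965
```

Call:
{"method": "drive_tool", "body": {
  "plan": [
    [0.001,0.005,0.0005,0,0,0,-1],
    [0,0.005,0,0,0,0,-1],
    [0,0.005,0,0,0,0,-1],
    [0,0.005,0,0,0,0,-1],
    [0,0.005,0,0,0,0,-1],
    [0,0.005,0,0,0,0,-1],
    [0,0.005,0,0,0,0,-1],
    [0,0.003,0,0,0,0,-1],
    [0,0,0,0,0,0,-1]
  ]
}}

```text
t: 7.1
tcp_pos: [0.4749, 0.1005, 0.0647]
tool_rot: [-0.011, 1.0, -0.001, 0.002]
force: [0.7, -5.3, 10.1]
finger_gap: -0.002
gripper_force: 4.7
```

```bash
python3 - <<'E'
from h import *
where();car()
E
```

```text
t 7.1 slicer xy mm [-117.2   89.1] tip z 50.7 ytool deg 91.28 z [ 0.004 -0.001 -1.   ] F [ 0.7 -5.3 10.1] gap -0.0
carriage ~ 147.3 22 0.5905835688436629
```

Past the tooth; I keep pushing gently until the end stop shows in the force.

Call:
{"method": "drive_tool", "body": {
  "plan": [
    [0,0.003,0,0,0,0,-1],
    [0,0.003,0,0,0,0,-1],
    [0,0.002,0,0,0,0,-1],
    [0,0,0,0,0,0,-1]
  ]
}}

```text
t: 7.55
tcp_pos: [0.4748, 0.1063, 0.0649]
tool_rot: [-0.012, 1.0, -0.002, 0.002]
force: [0.0, -16.3, 12.7]
finger_gap: -0.0
gripper_force: 9.0
```

```bash
python3 - <<'E'
from h import *
where();car()
E
```

```text
t 7.55 slicer xy mm [-117.2   94.9] tip z 50.9 ytool deg 91.38 z [ 0.004 -0.004 -1.   ] F [  0.  -16.3  12.7] gap -0.0
carriage ~ 152.2 24 0.5916167611763339
```

Call:
{"method": "drive_tool", "body": {
  "plan": [
    [0,-0.004,0,0,0,0,-1],
    [0,-0.006,0,0,0,0,-1],
    [0,-0.003,-0.005,0,0,0,-1],
    [0,0,-0.01,0,0,0,-1],
    [0,0,-0.03,0,0,0,-1],
    [0,0,-0.04,0,0,0,-1],
    [0,0,-0.04,0,0,0,-1],
    [0,0,-0.04,0,0,0,-1],
    [0.03,0,0,0,0,0,-1],
    [0,0,0,0,0,0,-1]
  ]
}}

```text
t: 8.6
tcp_pos: [0.439, 0.0957, 0.2293]
tool_rot: [-0.011, 1.0, -0.0, -0.002]
force: [-1.2, 0.4, -0.6]
finger_gap: 0.0
gripper_force: 0.0
```

```bash
python3 - <<'E'
from h import *
where();car()
s=manip.snapshot('side');cv2.imwrite('pics/s4.png',cv2.resize(s['image'][170:300,270:430],None,fx=4.5,fy=4.5)[:,:,::-1])
E
```

```text
t 8.6 slicer xy mm [-153.2   85.1] tip z 215.3 ytool deg 91.25 z [-0.004 -0.    -1.   ] F [-1.2  0.4 -0.6] gap 0.0
carriage ~ 152.5 23 0.5917023392347508
```

View pics/s4.png

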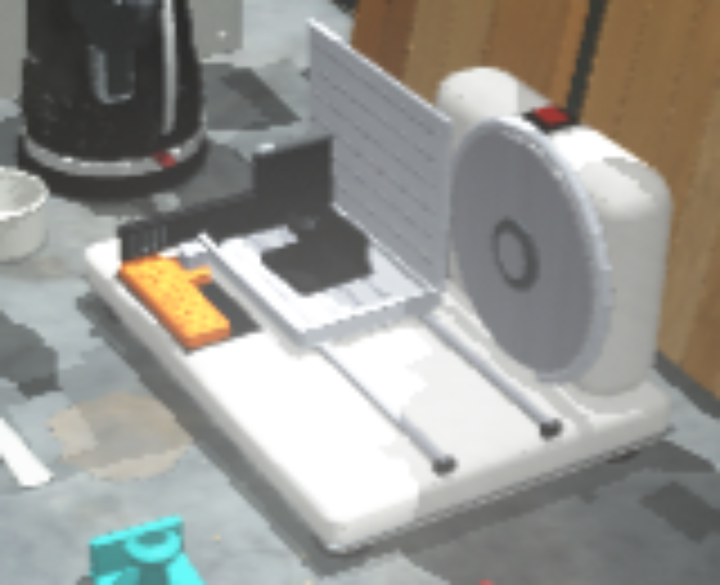

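The carriage is at its end stop and the key is up around (180, 300). The tooth stands behind the wall near (205, 242), the holder is upright in the tray at (315, 255), and the arm is clear.

```bash
python3 -c "
from h import *
print(manip.sign_off())"
```

```text
the job is handed in; nothing more can be done
None
```

The carriage is at its end stop (about 152 mm by the top camera), the key has sprung up with the tooth behind the wall, the food holder stands upright in the tray, and the job is handed in (no verdict was returned).

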